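# Lap a brass strip with one pressed stroke

## Task

Take the wooden lapping block out of its cradle, put it on the brass strip at the robot's end of the jig's channel and press it down firmly, with about 12 N in all. Draw it in one slow stroke to the far end, pressing steadily and not lifting it on the way; do not press so hard that the sprung bed bottoms out. Then lift it off and leave it standing, sole down, on the flat wooden board; leave the small things lying around where they are.

Things in the scene. Friction and masses are not known exactly. Their poses are not given: they have to be found in the camera images.
- block: lapping block, 62 mm long (its x) x 44 mm wide (its y) x 50 mm tall: light wood body, 12 mm aluminium sole; 0.25 to 0.45 kg. Origin at the centre of its underside, z up. It starts standing in the cradle, where only its 44 mm width can be gripped; in the jig only its 62 mm length can: so put it down between (the board has room) and take it again turned a quarter.
- cradle: dark wooden cradle, fixed, 100 x 64 mm, origin at the centre of its underside. Floor 8 mm high; two end uprights, 13 mm thick, 54 mm tall overall, 70 mm apart along its x, shut in the ends of the block (block and cradle axes parallel). Its long sides are open. Cradle and board may change places.
- jig: lapping jig, fixed: dark steel base 190 x 96 x 8 mm, origin at the centre of its underside. Two light grey metal rails, 166 mm long, 14 mm thick, tops 76 mm above the underside, run along its x, 52 mm apart inside, and shut in the block's sides; both ends of the channel are open. Its x axis runs along the channel, away from the robot (within 0.3 rad of straight ahead).
- strip_mid (a point): middle of the top face of the brass strip on the jig's sprung bed, which fills the floor of the channel (166 mm long, strip ends 83 mm from this point along the jig's x); 28 mm above the jig's underside when nothing presses on it. It goes down with the bed.
- bed (a joint): how far the sprung bed with the strip has been pressed down, in m: 0 at rest, stop at 0.013. Springs: 2 N for each mm, straight down, never tilting (the block's own weight sinks it 1.2 to 2.2 mm; 12 N in all sinks it 6 mm).
- board: flat red-brown wooden board, fixed, 88 mm (its x) x 200 mm (its y) x 10 mm, origin at the centre of its underside; its long axis points roughly away from the robot. It may lie either side of the cradle. Behind it a fixed wooden bench pin with a red clamp juts out from the bench, about 0.58 m ahead of the robot's base and beyond, y -0.15 to 0.1, 0.08 to 0.25 m up: keep the hand clear; the board's nearer half is free of it.
- tape_roll: roll of tape lying flat, 61 mm across, 18 mm tall, a bystander; origin at the centre of its underside
- tin_wax: round flat tin, 50 mm across, 30 mm tall, a bystander; origin at the centre of its underside
- felt_wheel2: round felt polishing wheel lying flat, 50 mm across, 9 mm tall, a bystander; origin at the centre of its underside
- shell_dish: small cream oval dish, 53 x 66 x 17 mm, a bystander; origin at the centre of its underside

How it is judged:
On the way, in this order (a step that is already met when the one before it is completed fails the run):
1. the block, in the channel on the strip at the robot's end, presses the bed 3.5 to 9 mm down (7 to 18 N) (x of block in the frame of jig between -0.065 and -0.034 m and y of block in the frame of jig between -0.01 and 0.01 m and contact force between block and jig above 3 N and value of joint bed between 0.0035 and 0.009 m), for 0.05 s.
2. the block, in the channel on the strip a third of the way, presses the bed 3.5 to 9 mm down (7 to 18 N) (x of block in the frame of jig between -0.03 and -0.012 m and y of block in the frame of jig between -0.01 and 0.01 m and contact force between block and jig above 3 N and value of joint bed between 0.0035 and 0.009 m), for 0.05 s.
3. the block, in the channel on the strip half way, presses the bed 3.5 to 9 mm down (7 to 18 N) (x of block in the frame of jig between -0.009 and 0.009 m and y of block in the frame of jig between -0.01 and 0.01 m and contact force between block and jig above 3 N and value of joint bed between 0.0035 and 0.009 m), for 0.05 s.
4. the block, in the channel on the strip two thirds of the way, presses the bed 3.5 to 9 mm down (7 to 18 N) (x of block in the frame of jig between 0.012 and 0.03 m and y of block in the frame of jig between -0.01 and 0.01 m and contact force between block and jig above 3 N and value of joint bed between 0.0035 and 0.009 m), for 0.05 s.
5. the block, in the channel on the strip at the far end, presses the bed 3.5 to 9 mm down (7 to 18 N) (x of block in the frame of jig between 0.034 and 0.065 m and y of block in the frame of jig between -0.01 and 0.01 m and contact force between block and jig above 3 N and value of joint bed between 0.0035 and 0.009 m), for 0.05 s.
At the end, for the whole second after the job is handed in: After the pressed stroke the block stands still, sole down (within 6 degrees), on the wooden board with its centre at least about 1 cm inside the board's edges, and the jig's bed has sprung back up (x of block in the frame of board between -0.035 and 0.035 m and y of block in the frame of board between -0.09 and 0.09 m and z of block in the frame of board between 0.006 and 0.014 m and angle between block's own z axis and vertical below 0.1 rad and linear speed of block below 0.02 m/s and value of joint bed below 0.002 m); the robot touches nothing.
It fails at once if the sprung bed is pressed nearly to its stop (more than 12 mm down) (value of joint bed above 0.012 m).
It fails at once if the block is off the strip, inside the channel, in the middle part of the stroke (lifted on the way, or set down there) (x of block in the frame of jig between -0.028 and 0.028 m and y of block in the frame of jig between -0.02 and 0.02 m and z of block in the frame of jig below 0.07 m and value of joint bed below 0.0008 m).
It fails at once if a bystander is shoved more than 3 cm away (distance of any of tape_roll, tin_wax, felt_wheel2, shell_dish from where it was at the start of the episode above 0.03 m).
It also fails if it takes over 64 s, if anything falls off the work surface, if the arm or the gripper's body presses on something with over 40 N, if the wrist force passes 120 N, or if a joint passes its speed limit or range.

## Robot

A 6-joint arm with a two-finger parallel gripper is mounted at the origin on a cart in front of the work surface, level with it; the furniture and walls round the work are solid. World frame = base frame: x ahead of the robot, y to its left, z up, the work surface at z = 0. Lengths are in m, angles in rad, forces in N, time in s.
With the tool pointing down it reaches from about 0.275 to 0.875 m from the base axis. Payload 12.5 kg.
Tool frame: the origin (TCP) lies on the centre line of the jaws, within the pads' length; the fingertips stand r.finger_overhang ahead of it and the grasp point (between the pads) lies 3 mm ahead of it (r.finger_overhang is the distance from the TCP to the fingertips, in m); z points along the fingers, y is the direction in which the jaws open and shut (so a half turn about z gives the same grasp; the last joint's range is limited). The gripper opens to 85 mm and grips with 20 to 120 N. Pads are 22 mm wide; open, the fingers measure 114 mm over their backs; the gripper's body (76 mm by 85 mm) begins 54 mm behind the grasp point. The pads swing forward as they close: fully open they stand 13 mm farther back than shut.
Start: joints at [1.213, 0.351, 1.652, -0, 1.139, -0.085], TCP at [0.148, 0.53, 0.253] pointing down, gripper open.
Joint ranges: [-2.75, 2.75], [-0.79, 2.1], [0.01, 2.65], [-1.57, 4.71], [0.07, 3.14], [-2.87, 2.87]. Speed limits (rad/s): [2.22, 2.22, 2.79, 3.14, 3.14, 3.14].

## Interface

Orientations are given as a unit quaternion [x, y, z, w].
In Python, from cell import r, optics gives the robot as it stands. The module is installed in compiled form; this text tells all that it offers. Calls block until the motion is done:
- r.move_to(position, orientation): joint-space move of the TCP to a pose.
- r.move_linear(position, rot=None, vel=0.15): straight line of the TCP; rot=None keeps the orientation; vel is the mean speed in m/s.
- r.set_joints(angles): joint-space move.
- r.set_gripper(opening, squeeze=None): opening from 0.0 (shut) to 1.0 (fully open); squeeze is the grip in N (None keeps the last); returns when the fingers have stopped.
- r.sleep(seconds).
- r.inverse_kinematics(position, orientation): joint angles nearest the present ones, or None.
- optics.get_image(name): name is "scene" or "top" or "wrist"; returns a dict with "pixels" (420x560x3 uint8, red, green, blue), "depth" (420x560 float32, m along the optical axis (not along the pixel's ray), 0 where there is no reading), "fx", "fy", "cx", "cy" (pixels), "camera_from_world" (4x4, takes a point from world to camera coordinates); the wrist camera has in their place "mount" (4x4, takes a point from camera to tool coordinates, whose origin is the TCP and whose axes are the flange's). Camera axes: x right, y down, z forward; pixel columns grow to the right and rows downward; lengths in m; the calibration is good to about 2 mm. A picture is of the moment at which its call begins: read the wrist's pose just before it.
A pose or a line that the arm cannot do raises r.PlanningError and nothing moves.
- r.hand_in(): hands the job in, once; it reports no verdict.
Readings, each from a call of its own:
- r.current_t(): time.
- r.current_q(): joint angles.
- r.current_qvel(): joint speeds.
- r.current_effort(): joint torques, N m.
- r.current_tool_pos(): TCP position.
- r.current_ee_rot(): TCP orientation.
- r.current_contact_force(): force on the tool from outside, world axes, zero at the start.
- r.current_torque(): the same for the moment, N m.
- r.current_opening(): opening from 0.0 (shut) to 1.0 (fully open).
Only numpy, scipy, OpenCV 4.12 (cv2) and the standard library are available. Lean on these libraries where they do the work, as an engineer would, in place of code of your own. Each camera call takes 0.05 s, during which the arm holds its last target.

## Working session

There is one attempt and no reset: what is moved stays moved. The work goes in short steps, each a Python script; the robot and the scene stay as the last script left them, time stands still between calls to the robot, and variables do not carry over. Pictures are saved under pics/ and viewed, and the job is handed in when it is done.

```bash
mkdir -p pics; ls
python3 - <<'E'
from cell import r, optics
import cv2, numpy as np, pickle
print(r.current_t(), r.finger_overhang, r.current_tool_pos(), r.current_ee_rot())
for n in ["scene","top","wrist"]:
    im=optics.get_image(n); cv2.imwrite(f"pics/{n}0.png",im["pixels"][:,:,::-1]); pickle.dump(im,open(f"{n}0.pkl","wb"))
    print(n,im["fx"],im["cx"],im["cy"]); print(im.get("camera_from_world",im.get("mount")))
E
```

```text
pics
0.0 0.022 [0.14804494 0.52938696 0.25273873] [ 1.35970485e-01  9.90712720e-01 -5.61850610e-04 -1.33959237e-04]
scene 528.3545223084038 276.2911785384953 207.14436591969175
[[ 0.60037044 -0.79947902 -0.01971391 -0.35906986]
 [-0.34385452 -0.23580538 -0.90893338  0.20958523]
 [ 0.72202452  0.55247545 -0.41647505  0.75504687]
 [ 0.          0.          0.          1.        ]]
top 472.84999348225944 279.4610829710774 207.8327731395819
[[ 0.02461565 -0.99963286 -0.01132357 -0.04675699]
 [-0.99620097 -0.02358153 -0.08383046  0.54579084]
 [ 0.08353266  0.0133441  -0.99641569  1.08377742]
 [ 0.          0.          0.          1.        ]]
wrist 333.45965393549994 280.17173574157755 209.74124974582747
[[-1.40278868e-03 -9.58056511e-01 -2.86575914e-01  7.22569244e-02]
 [ 9.99998394e-01 -1.66370044e-03  6.66952833e-04 -4.36670126e-04]
 [-1.11575498e-03 -2.86574518e-01  9.58057306e-01 -1.20286066e-01]
 [ 0.00000000e+00  0.00000000e+00  0.00000000e+00  1.00000000e+00]]
```

View pics/scene0.png

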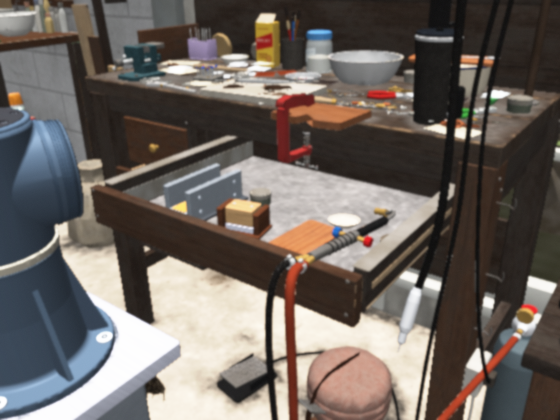

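View pics/top0.png

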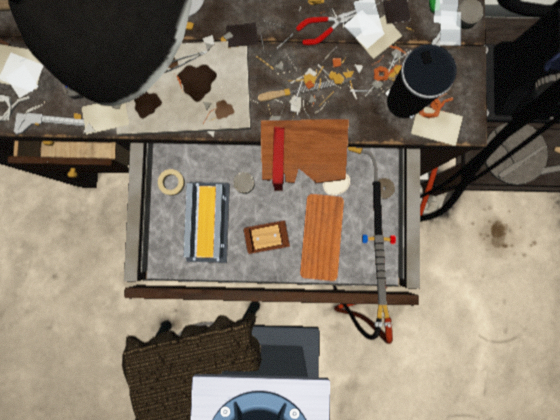

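View pics/wrist0.png

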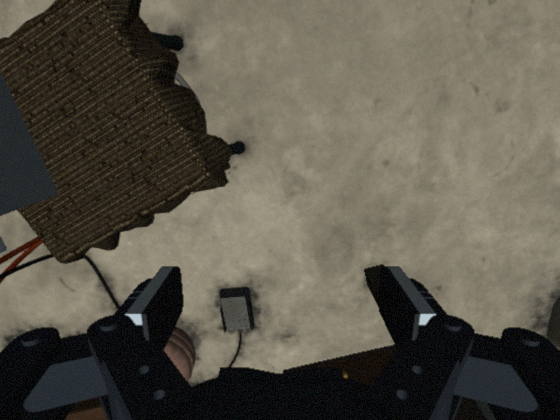

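```bash
cat > h.py <<'E'
import numpy as np, cv2, pickle
def cloud(im, T=None):
    d=im["depth"].astype(float); h,w=d.shape
    u,v=np.meshgrid(np.arange(w),np.arange(h))
    P=np.stack([(u-im["cx"])/im["fx"]*d,(v-im["cy"])/im["fy"]*d,d],-1)
    if T is None: T=np.linalg.inv(im["camera_from_world"])
    W=P@T[:3,:3].T+T[:3,3]; W[d<=0]=np.nan
    return W
E
python3 - <<'E'
from h import *
im=pickle.load(open("top0.pkl","rb")); W=cloud(im)
cv2.imwrite("pics/top0z.png",cv2.resize(im["pixels"][130:310,120:420,::-1],None,fx=2.6,fy=2.6,interpolation=cv2.INTER_CUBIC))
for n,(u,v) in dict(jigstrip=(207,222),jr=(218,222),jl=(195,222),block=(266,237),board=(322,237),dish=(337,184),tin=(244,180),felt=(385,187),tape=(180,181),torch=(379,240),torch2=(377,200),floor=(283,210),pin=(300,150),bedge=(304,240)).items(): print(n,W[v,u].round(3))
def rect(name,mask,sub):
    m=np.zeros(mask.shape,np.uint8); v0,v1,u0,u1=sub; m[v0:v1,u0:u1]=mask[v0:v1,u0:u1]
    p=W[m>0]; (c,s,a)=cv2.minAreaRect(p[:,:2].astype(np.float32)); print(name,len(p),np.round(c,4),np.round(s,4),round(a,2),"z",np.median(p[:,2]).round(4))
Z=W[...,2]
rect("board",(Z>.006)&(Z<.014),(192,285,298,347))
rect("rails",(Z>.07)&(Z<.085),(175,270,180,235))
rect("cradle+blk",(Z>.045)&(Z<.065),(215,260,238,295))
rect("uprights",(Z>.045)&(Z<.0555),(215,260,238,295))
rect("block",(Z>.0555)&(Z<.065),(215,260,238,295))
rect("strip",(Z>.02)&(Z<.035),(180,265,190,220))
E
```

```text
jigstrip [0.509 0.134 0.027]
jr [0.507 0.101 0.077]
jl [0.509 0.163 0.025]
block [ 0.477 -0.005  0.058]
board [ 0.481 -0.135  0.015]
dish [ 0.609 -0.169  0.003]
tin [0.609 0.051 0.03 ]
felt [ 0.604 -0.284  0.002]
tape [0.605 0.203 0.018]
torch [ 0.476 -0.256  0.074]
torch2 [ 0.567 -0.255  0.056]
floor [ 0.544 -0.042  0.001]
pin [ 0.642 -0.073  0.226]
bedge [ 0.473 -0.093  0.012]
board 2978 [ 0.4807 -0.1335] [0.2143 0.1107] 2.1 z 0.0105
rails 971 [0.5117 0.1365] [0.0807 0.1638] 89.94 z 0.0766
cradle+blk 813 [ 0.4797 -0.0042] [0.0553 0.096 ] 11.63 z 0.0572
uprights 249 [ 0.4796 -0.0042] [0.0552 0.096 ] 11.63 z 0.0536
block 564 [ 0.4804 -0.0043] [0.0545 0.0943] 12.09 z 0.0583
strip 1400 [0.5119 0.1406] [0.0465 0.1644] 89.83 z 0.0287
```

View pics/top0z.png

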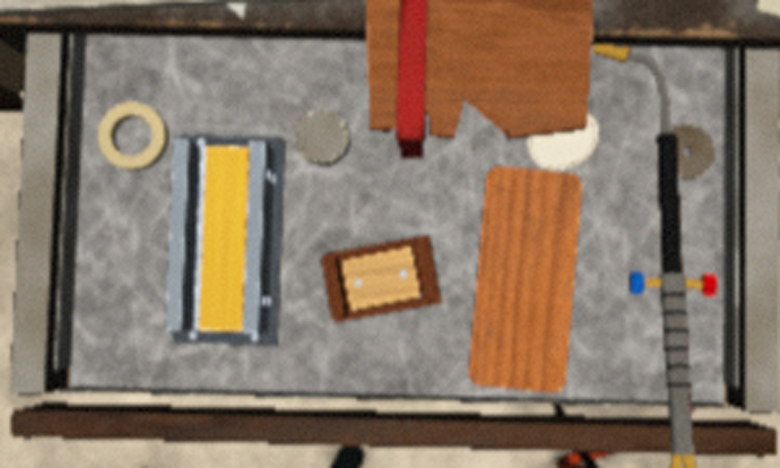

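```bash
cat >> h.py <<'E'
from scipy.spatial.transform import Rotation as R
def q(phi): return [np.cos(phi/2),np.sin(phi/2),0,0]   # tool x at angle phi, z down, tool y at phi-90deg
def tool_T(r):
    T=np.eye(4); T[:3,:3]=R.from_quat(r.current_ee_rot()).as_matrix(); T[:3,3]=r.current_tool_pos(); return T
def wrist(r,optics,name):
    T=tool_T(r); im=optics.get_image("wrist"); im["T"]=T@np.array(im["mount"]); pickle.dump(im,open(name+".pkl","wb"))
    cv2.imwrite(f"pics/{name}.png",im["pixels"][:,:,::-1]); return im
E
python3 - <<'E'
from h import *
from cell import r, optics
p=np.radians(90)
r.move_to([0.45,0.19,0.30],q(p)); print(r.current_t(),r.current_q().round(2) if hasattr(r.current_q(),'round') else r.current_q())
r.sleep(.2);wrist(r,optics,"w1")
r.move_to([0.45,-0.02,0.30],q(p)); r.sleep(.2);wrist(r,optics,"w2"); print(r.current_t(),r.current_contact_force(),r.current_tool_pos())
E
```

```text
1.825 [0.31 0.19 1.75 0.   1.21 0.3 ]
3.175 [-0.33476475  0.0651923  -0.32956957] [ 0.45013579 -0.01909584  0.29995823]
```

Run:
```python
import cv2;import numpy as np
cv2.imwrite("pics/w12.png",cv2.resize(np.vstack([cv2.imread("pics/w1.png"),cv2.imread("pics/w2.png")]),None,fx=.71,fy=.71))
```

```text
(no output)
```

View pics/w12.png

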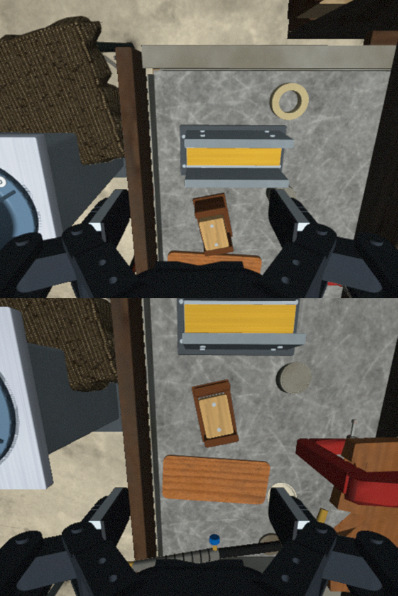

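w1 shows the jig (strip centre about px (330,220) at full scale) and tape; w2 shows the cradle with the block (~(303,165)), board (~(305,255)), tin and pin. Now the fits.

Run:
```python
from h import *
def fit(name,W,m,pr=True):
    m=cv2.morphologyEx(m.astype(np.uint8),cv2.MORPH_OPEN,np.ones((3,3)))
    n,l,s,_=cv2.connectedComponentsWithStats(m); k=1+np.argmax(s[1:,4]); p=W[l==k]; p=p[np.isfinite(p[:,0])]
    c,sz,a=cv2.minAreaRect(p[:,:2].astype(np.float32)); print(name,len(p),np.round(c,4),np.round(sz,4),round(a,2),"z",np.median(p[:,2]).round(4), "px",s[k][:4])
for f in ["w1","w2","top0"]:
    im=pickle.load(open(f+".pkl","rb")); W=cloud(im,im.get("T")); Z=W[...,2]; X,Y=W[...,0],W[...,1]
    hsv=cv2.cvtColor(im["pixels"],cv2.COLOR_RGB2HSV); H,S,V=cv2.split(hsv)
    inb=(X>.35)&(X<.62)
    print(f,"floor z",np.nanmedian(Z[(X>.45)&(X<.55)&(Y>.04)&(Y<.07)]) )
    fit("strip",W,inb&(Y>.08)&(Y<.2)&(H>18)&(H<32)&(S>140)&(Z>.02)&(Z<.04))
    fit("railsL",W,inb&(Y>.14)&(Y<.2)&(Z>.071)&(Z<.082)); fit("railsR",W,inb&(Y>.08)&(Y<.13)&(Z>.071)&(Z<.082))
    fit("block",W,inb&(Y>-.06)&(Y<.06)&(Z>.05)&(Z<.066)&(V>130))
    fit("crad",W,inb&(Y>-.07)&(Y<.07)&(Z>.046)&(Z<.066))
    fit("board",W,inb&(Y>-.2)&(Y<-.06)&(Z>.005)&(Z<.016)&(S>90))
    if f!="w1": print("torch max z", np.nanpercentile(Z[(X>.4)&(X<.6)&(Y>-.27)&(Y<-.24)],[50,95]), "lip",np.nanpercentile(Z[(X>.3)&(X<.36)&(Y>-.1)&(Y<.1)],[50,95]))
```

```text
w1 floor z 0.000646897274963254
strip 3095 [0.5112 0.1319] [0.0312 0.1623] 89.98 z 0.0275 px [264 209 132  24]
railsL 1998 [0.5109 0.1692] [0.0145 0.1644] 89.48 z 0.0754 px [260 195 154  14]
railsR 1762 [0.5109 0.1035] [0.0142 0.1646] 89.98 z 0.0753 px [261 251 146  13]
block 1389 [ 0.4777 -0.0081] [0.0436 0.0666] 12.1 z 0.0573 px [281 308  41  45]
crad 2413 [ 0.4784 -0.0041] [0.0557 0.0971] 11.62 z 0.0564 px [274 290  55  71]
board 1656 [ 0.4845 -0.1025] [0.0369 0.2001] 81.81 z 0.0091 px [236 355 133  29]
w2 floor z -0.00020653009503537878
strip 6089 [0.5112 0.1362] [0.1635 0.0379] 0.05 z 0.0277 px [260   9 157  40]
railsL 125 [0.3545 0.1452] [0.0089 0.0103] 1.0 z 0.0737 px [170   0  11  13]
railsR 2781 [0.5112 0.1027] [0.0143 0.1653] 89.67 z 0.0755 px [257  48 174  18]
block 2165 [ 0.4775 -0.0061] [0.0434 0.0613] 12.68 z 0.0575 px [280 136  49  61]
crad 2804 [ 0.48   -0.0137] [0.0555 0.0783] 12.42 z 0.0572 px [280 135  57  75]
board 8863 [ 0.4815 -0.135 ] [0.0892 0.1995] 85.96 z 0.0094 px [229 221 152  69]
torch max z [0.00810317 0.07429919] lip [0.07283704 0.07493557]
top0 floor z 0.0010101850754522523
strip 1070 [0.5113 0.1367] [0.1619 0.0369] 0.06 z 0.0289 px [197 187  18  70]
railsL 466 [0.512  0.1695] [0.0148 0.1633] 89.94 z 0.0768 px [184 183   9  74]
railsR 472 [0.5112 0.1037] [0.0147 0.1631] 89.71 z 0.0765 px [213 184   9  74]
block 521 [ 0.4785 -0.0052] [0.0434 0.0615] 12.67 z 0.0585 px [252 225  29  24]
crad 523 [ 0.4785 -0.0054] [0.0434 0.0619] 12.58 z 0.0585 px [252 225  29  24]
board 3091 [ 0.4826 -0.1346] [0.0882 0.1995] 85.94 z 0.0106 px [300 194  44  87]
torch max z [0.05323717 0.08055155] lip [0.07384587 0.07780753]
```

Run:
```python
from h import *
from cell import r, optics
p=np.radians(102.5); bx,by=.4778,-.0057
r.move_to([bx,by,0.14],q(p)); r.move_linear([bx,by,0.043],vel=.12)
print("F",r.current_contact_force())
r.set_gripper(0.0,70); print("open",r.current_opening(),r.current_tool_pos(),r.current_contact_force())
r.move_linear([bx,by,0.16],vel=.12); r.sleep(.3); print("F",r.current_contact_force(),r.current_opening(),r.current_t())
wrist(r,optics,"w3")
```

```text
F [ 0.3632393  -0.48434613  0.65179459]
open 0.5080986143259327 [ 0.47786721 -0.00571932  0.0435511 ] [-2.61243179  0.12775841  8.07274687]
F [-0.12246818 -0.1889563  -3.16153133] 0.5037903731315232 6.7167
```

View pics/w3.png

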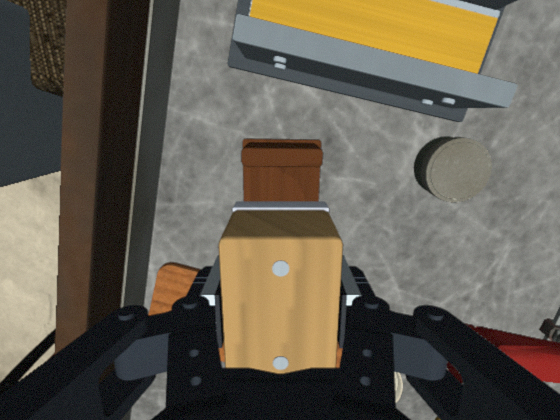

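The block is held straight (top face centred at about (281,315)). Placing it on the board.

Run:
```python
from h import *
from cell import r, optics
X,Y=.448,-.1345
r.move_to([X,Y,0.14],q(np.pi)); r.move_linear([X,Y,0.055],vel=.12)
z=.050
F0=r.current_contact_force()[2]
while z>.040:
    r.move_linear([X,Y,z],vel=.03); f=r.current_contact_force()[2]-F0; 
    if f>2: break
    z-=.0012
print("z",z,r.current_tool_pos(),f,r.current_q())
r.set_gripper(.72); r.move_linear([X,Y,0.15],vel=.15); r.set_gripper(1.0)
# look
r.move_to([X,Y-.04,0.20],q(np.pi/2)); r.sleep(.2); im=wrist(r,optics,"w4"); print(r.current_t())
W=cloud(im,im["T"]);Z=W[...,2]
m=((Z>.05)&(Z<.07)&(W[...,0]>.38)&(W[...,0]<.52)&(W[...,1]>-.19)&(W[...,1]<-.08)).astype(np.uint8)
m=cv2.morphologyEx(m,cv2.MORPH_OPEN,np.ones((3,3))); pp=W[m>0]
print(cv2.minAreaRect(pp[:,:2].astype(np.float32)),np.median(pp[:,2]))
```

```text
z 0.045200000000000004 [ 0.44813053 -0.13456676  0.04554572] 8.637229080989506 [-3.91258936e-01  5.49633941e-01  1.99888278e+00 -1.33222299e-05
  5.92722127e-01 -1.96207430e+00]
13.5167
((0.4490898847579956, -0.13471545279026031), (0.04400124028325081, 0.06214975565671921), 89.98468017578125) 0.05953383355434155
```

View pics/w4.png

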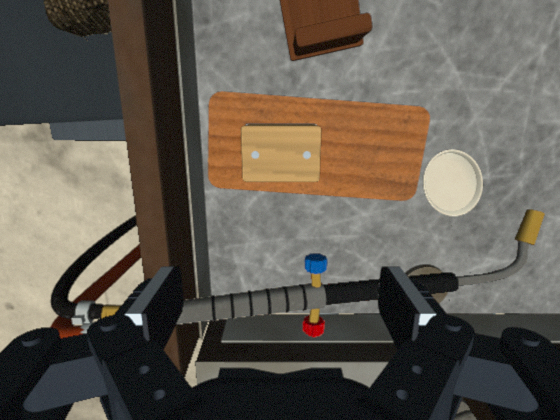

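Block stands on the board at (281,153) square to the world axes. Regrip by its length and go over the channel.

Run:
```python
from h import *
from cell import r, optics
p=np.pi/2; X,Y=.449,-.1347
r.move_to([X,Y,0.13],q(p)); r.move_linear([X,Y,0.0455],vel=.12)
r.set_gripper(0.0,90); print("open",r.current_opening(),r.current_tool_pos(),r.current_contact_force())
r.move_linear([X,Y,0.16],vel=.12)
r.move_to([.461,.1365,.16],q(p)); r.move_linear([.461,.1365,.12],vel=.1);r.sleep(.3); print("F",r.current_contact_force(),r.current_opening(),r.current_t(),r.current_tool_pos())
im=wrist(r,optics,"w5")
W=cloud(im,im["T"]);Z=W[...,2]
def rc(n,m):
    m=cv2.morphologyEx(m.astype(np.uint8),cv2.MORPH_OPEN,np.ones((3,3))); pp=W[m>0]
    print(n,cv2.minAreaRect(pp[:,:2].astype(np.float32)),np.median(pp[:,2]))
X_,Y_=W[...,0],W[...,1]
a=(X_>.40)&(X_<.62)
rc("block",a&(Z>.125)&(Z<.145)&(abs(X_-.461)<.029)&(abs(Y_-.1365)<.04))
rc("L",a&(Z>.071)&(Z<.082)&(Y_>.15)&(Y_<.2)); rc("R",a&(Z>.071)&(Z<.082)&(Y_>.08)&(Y_<.125)&(X_>.5))
```

```text
open 0.7129049099343705 [ 0.44919054 -0.1348301   0.04656437] [-3.29355913  0.47250359 12.71793374]
F [ 0.2149201  -0.20565067 -3.65814291] 0.7125405774461494 18.1667 [0.46121655 0.13653587 0.12042605]
block ((0.46095824241638184, 0.13702116906642914), (0.044513724744319916, 0.05807988718152046), 89.73919677734375) 0.1333017925007876
L ((0.5108014941215515, 0.16865605115890503), (0.01451323926448822, 0.16622892022132874), 89.61639404296875) 0.07549485399436812
R ((0.56130051612854, 0.10287152975797653), (0.014671641401946545, 0.06514107435941696), 89.92793273925781) 0.07538048740578689
```

View pics/w5.png

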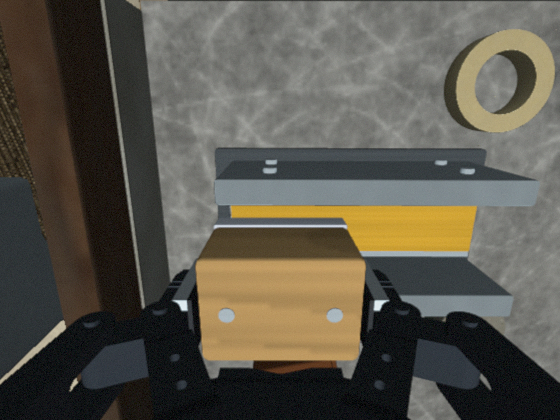

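Block sits about 1 mm left of the channel's centre; shift by 1 mm and lower under force feedback.

Run:
```python
from h import *
from cell import r, optics
F0=np.array(r.current_contact_force()); T0=np.array(r.current_torque())
x,y=.461,.1356
r.move_linear([x,y,.090],vel=.08); print(r.current_contact_force())
z=.070; r.move_linear([x,y,z],vel=.04)
for i in range(30):
    r.sleep(.08); F=np.array(r.current_contact_force())-F0
    print(round(z,4),np.round(F,2),np.round(r.current_tool_pos(),4))
    if F[2]>11 or np.hypot(*F[:2])>12 or z<.054: break
    z-= .0008 if F[2]>6 else .0015
    r.move_linear([x,y,z],vel=.03)
print(np.array(r.current_torque())-T0,r.current_t())
np.save("F0.npy",F0)
wrist(r,optics,"w6")
```

```text
[ 0.37918634 -0.15956468 -3.79879186]
0.07 [0.27 0.71 0.17] [0.4611 0.1356 0.0702]
0.0685 [-0.48 -0.1   0.45] [0.461  0.1356 0.0685]
0.067 [-0.59  1.    0.88] [0.461  0.1356 0.067 ]
0.0655 [-0.76  1.24  0.09] [0.461  0.1356 0.0655]
0.064 [0.52 0.67 1.92] [0.4612 0.1356 0.0641]
0.0625 [-0.66  1.8   3.27] [0.4611 0.1356 0.0626]
0.061 [-0.76  1.34  6.82] [0.4611 0.1356 0.0611]
0.0602 [-0.56  0.75  8.5 ] [0.4612 0.1356 0.0603]
0.0594 [-1.39  1.12  9.75] [0.4611 0.1356 0.0596]
0.0586 [-1.88  1.35 11.87] [0.4612 0.1356 0.0588]
[-0.01343419 -0.00143684 -0.00146821] 22.475
```

View pics/w6.png

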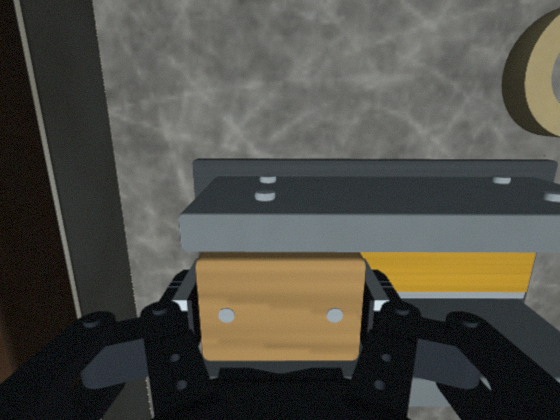

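Block is in the channel (197–363 px), 12 N ≈ 6 mm by both force and height. Stroke.

Run:
```python
from h import *
from cell import r, optics
F0=np.load("F0.npy"); z=.0586; fs=[]
for i,x in enumerate(np.linspace(.461,.561,26)[1:]):
    y=.1356-.0003*i/25
    r.move_linear([x,y,z],vel=.03); 
    f=np.mean([ (r.sleep(.02),np.array(r.current_contact_force())-F0)[1] for _ in range(2)],0); fs.append(f)
    e=np.clip((12-f[2])/2000*.3,-.0003,.0003)
    if abs(12-f[2])>1.5: z+=-e
    if i%4==0 or f[2]>15 or f[2]<9: print(round(x,4),np.round(f,1),round(z,5),np.round(r.current_tool_pos(),4))
    if f[2]>19 or np.hypot(f[0],f[1])>30: print("STOP");break
print(r.current_t(),r.current_opening(),r.current_tool_pos())
wrist(r,optics,"w7")
```

```text
0.465 [-7.1  1.5 12.4] 0.0586 [0.4638 0.1355 0.0584]
0.481 [-6.9  0.7 12.1] 0.0586 [0.4795 0.1354 0.0583]
0.497 [-7.1  0.9 12.7] 0.0586 [0.4956 0.1354 0.0583]
0.513 [-8.2  1.  12.6] 0.0586 [0.5116 0.1353 0.0583]
0.529 [-7.1  0.4 12.2] 0.0586 [0.5277 0.1353 0.0584]
0.545 [-7.7  0.3 13.5] 0.05883 [0.5437 0.1352 0.0584]
0.561 [-7.   0.9 12.4] 0.05883 [0.5598 0.1352 0.0586]
30.4417 0.7140602952070616 [0.55979501 0.13523969 0.05858297]
```

View pics/w7.png

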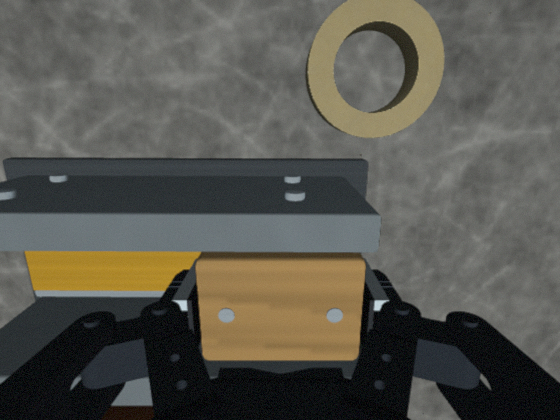

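The block is at the far end, still held flat. Lift, back off toward the robot, place on the board.

Run:
```python
from h import *
from cell import r, optics
x,y,_=r.current_tool_pos(); p=np.pi/2
r.move_linear([x,y,.135],vel=.08); r.move_linear([.46,y,.15],vel=.12)
X,Y=.449,-.1347
r.move_to([X,Y,.15],q(p)); r.move_linear([X,Y,.056],vel=.12); r.sleep(.1)
F0=r.current_contact_force()[2]; z=.050; print(F0)
while z>.042:
    r.move_linear([X,Y,z],vel=.03); f=r.current_contact_force()[2]-F0
    if f>2: break
    z-=.001
print(z,f,r.current_tool_pos())
r.set_gripper(1.0); r.move_linear([X,Y,.16],vel=.12); r.move_linear([X-.02,Y+.0,.26],vel=.15); r.sleep(.3)
print(r.current_t(),r.current_contact_force())
wrist(r,optics,"w8")
im=optics.get_image("top"); cv2.imwrite("pics/top8.png",im["pixels"][:,:,::-1]); W=cloud(im); Z=W[...,2]
m=((Z>.05)&(Z<.07)&(abs(W[...,0]-.45)<.05)&(abs(W[...,1]+.135)<.05)); pp=W[m]
if len(pp): print(len(pp),cv2.minAreaRect(pp[:,:2].astype(np.float32)),np.median(pp[:,2]))
```

```text
-3.9000206158237964
0.046 12.565290198576252 [ 0.44904516 -0.1347102   0.04655158]
38.625 [-0.36056465 -0.37242719 -0.69773963]
```

View pics/w8.png

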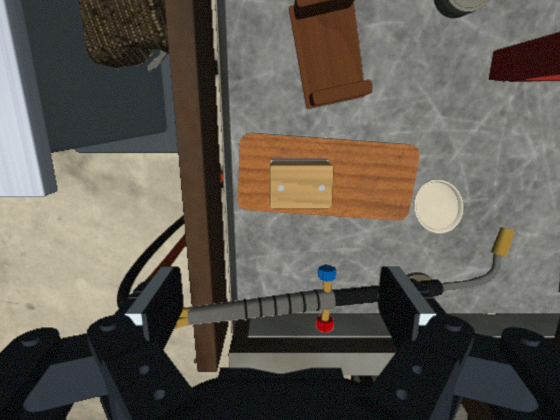

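View pics/top8.png

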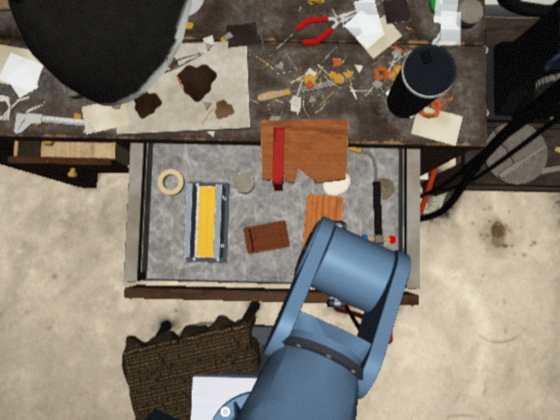

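Block stands at (301,183) in the wrist view, well within the board, and the hand is clear; the top view shows an empty cradle and jig, with the bystanders unmoved.

Run:
```python
from h import *
from cell import r
im=pickle.load(open("w8.pkl","rb")); W=cloud(im,im["T"]); Z=W[...,2]
m=((Z>.05)&(Z<.07)&(abs(W[...,0]-.45)<.05)&(abs(W[...,1]+.135)<.05)); pp=W[m]; print(cv2.minAreaRect(pp[:,:2].astype(np.float32)),np.percentile(pp[:,2],[5,50,95]))
r.hand_in(); print(r.current_t())
```

```text
((0.4500384032726288, -0.13398036360740662), (0.04342867061495781, 0.061772726476192474), 89.70474243164062) [0.0577318  0.05945932 0.06067383]
the job is handed in; nothing more can be done
the job is handed in; nothing more can be done
```

The lapping stroke is done, the block is back on the board, and the job was handed in at about 39 s of the 64 s allowed.

- **Handling:** I took the block from the cradle by its width, set it on the board, and took it again by its length, a quarter turn round. I then lowered it into the robot's end of the channel.
- **Stroke:** I drew it from about -0.05 to +0.05 m along the channel in one slow stroke. The force readings I printed stayed at 12 to 13.5 N in all, about 6 to 7 mm of bed travel. The height of the hand agreed with that, and I saw no sign of lifting or jamming.
- **Final state:** the last wrist picture shows the block standing level near the middle of the board's nearer half, at (0.450, -0.134). Its top is at 0.0595 m, which fits a 50 mm block on the 10 mm board. The hand was open and clear.
- **Bystanders:** by eye, the tape, tin, dish and wheel lie where they were.
- **Not checked:** the arm hid the block in the final top view, so the last position rests on the wrist camera alone. I did not measure the bed springing back up; I only saw the jig standing empty.

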